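# Pack up two uneven risers and lay a strip level across them

### The job

The dark walnut strip has to lie level across the blue and the yellow riser, which are of unequal height, so pack the risers up where they stand: set the thick cream block along the top of the blue riser and the tan ply piece along the top of the yellow riser, then the pale birch scrap on the ply, each centred on and in line with what is under it. Finally lay the walnut strip across the cream block and the birch, over their middles, square to the risers and centred between the two. Leave both risers, the red tin and the blue screwdriver where they are.

Things in the scene. Friction and masses are not known exactly. Their poses are not given: they have to be found in the camera images.
- blue_riser: Loose bench riser, a low hardwood block painted blue with a black rubber pad (40 x 96 mm, 3 mm proud, counted in the height) on top, 60 wide x 120 long x 24 mm high, 0.30 kg. It stands about parallel to the yellow riser, 115 mm from it centre to centre, on either side of it. Lies flat; origin: centre of its underside; x across its width, y along its length, z up (a half turn makes no difference).
- yellow_riser: Loose bench riser, a hardwood block painted yellow with a black rubber pad (40 x 96 mm, 3 mm proud, counted in the height) on top, 60 wide x 120 long x 35 mm high, 0.35 kg, beside the blue riser. Lies flat; origin: centre of its underside; x across its width, y along its length, z up (a half turn makes no difference).
- cream_block: Packer for the blue riser: thick cream-coloured block, 55 wide x 120 long x 45 mm high, about 0.11 kg. At the start it stands on the bench with the birch scrap lying crosswise on it. Lies flat; origin: centre of its underside; x across its width, y along its length, z up (a half turn makes no difference).
- ply: Lower packer for the yellow riser: tan ply piece, 60 wide x 120 long x 18 mm thick, about 0.07 kg. At the start it lies crosswise on the walnut strip, its underside 20 mm above the bench. Lies flat; origin: centre of its underside; x across its width, y along its length, z up (a half turn makes no difference).
- birch: Upper packer for the yellow riser: pale birch scrap, the smallest piece, 45 wide x 110 long x 16 mm thick, about 0.05 kg. At the start it lies crosswise on the cream block, its underside 45 mm above the bench. Lies flat; origin: centre of its underside; x across its width, y along its length, z up (a half turn makes no difference).
- walnut: The strip to be laid across: very dark walnut, 45 wide x 160 long x 20 mm thick, about 0.1 kg. At the start it lies on the bench with the ply piece crosswise on it. Lies flat; origin: centre of its underside; x across its width, y along its length, z up (a half turn makes no difference).
- red_tin: Bystander: loose round red tin with grey lid, 67 mm across, 58 mm high, on the bench. Origin: centre of its underside.
- screwdriver: Bystander: loose screwdriver with blue handle, 195 mm long, 28 mm high, lying flat, its length along its y. Origin: centre of its underside.

How it is judged:
By the outcome, as a careful person would: the job done as asked, in the order asked, and still so for the second after the job is handed in, with the robot touching nothing.
It also fails if it takes over 96 s, if anything falls off the work surface, if the arm or the gripper's body presses on something with over 40 N, if the wrist force passes 120 N, or if a joint passes its speed limit or range.

### The arm

A 7-joint arm with a two-finger parallel gripper is mounted at the origin on the work surface; the furniture and walls round the work are solid. World frame = base frame: x ahead of the robot, y to its left, z up, the work surface at z = 0. Lengths are in mm, angles in rad, forces in N, time in s.
With the tool pointing down it reaches from about 400 to 875 mm from the base axis. Payload 4.4 kg.
Tool frame: the origin (TCP) lies midway between the tips of the shut fingers; the grasp point (between the pads) lies ctrl.grip_depth behind it (ctrl.grip_depth is the distance from the TCP to the grasp point, in mm); z points along the fingers, y is the line along which they close (so a half turn about z gives the same grasp; the last joint's range is limited). The gripper opens to 85 mm and grips with 20 to 120 N. Pads are 22 mm wide; open, the fingers measure 114 mm over their backs; the gripper's body (76 mm by 85 mm) begins 54 mm behind the grasp point. The pads swing forward as they close: fully open they stand 13 mm farther back than shut.
Start: joints at [-1.32, 0.628, 0.038, 1.517, -0.027, 0.996, -0.02], TCP at [202.469, 617.676, 231.313] pointing down, gripper open.
Joint ranges: [-3.06, 3.06], [-0.37, 2.12], [-1.25, 1.32], [0.18, 2.47], [-1.1, 4.24], [0.23, 1.98], [-2.94, 2.94]. Speed limits (rad/s): [2.57, 2.57, 3.14, 3.14, 3.14, 3.14, 3.14].

### API

Orientations are given as [roll, pitch, yaw] about the fixed x, y, z axes, in that order (R = Rz(yaw) Ry(pitch) Rx(roll)).
In Python, from cell import ctrl gives the robot as it stands.
- The arm moves only by the tool carry_out, never from a script. Its argument "deltas" is one flat list of numbers, 7 for each row, row after row: the turn, a rotation vector about the tool's x, y, z in degrees, then the shift along the tool's x, y, z in m, then the closure, from -1 (fully open) to 1 (shut). In form: [wx, wy, wz, dx, dy, dz, claw, wx, wy, wz, dx, dy, dz, claw, ...]. A call has 1 to 12 rows; each row shifts and turns the commanded pose from where the row before left it, along the tool's axes as they then stand; what a row does not reach is not made up. A row lasts 1/8 s, in which the tool goes at most 62.5 mm and 10.7 degrees, less where a joint would pass 70% of its speed; a pose out of reach is approached as far as the arm can. A call with a gripper value outside its range is refused whole. The fingers move at their own pace and stop on an object; the grip force is fixed at half the most. Time passes only in rows, so rows that do not move let the fingers close. It gives the time, the measured TCP pose, the force, the opening and the grip force at its end, in the units of the state.
- ctrl.read_state(): the state, without advancing time (a new reading comes with each control period).
- ctrl.get_image(name): name is "scene" or "top"; returns the picture (420x560x3 uint8, red, green, blue); there is no depth.
- ctrl.calibration(name): a dict with "mtx" (3x3 intrinsics, pixels), "distortion" ([k1, k2, p1, p2, k3] as OpenCV has them; the pictures are not rectified), "R" (3x3) and "t" (3): a world point X has camera coordinates R X + t. Camera axes: x right, y down, z forward; pixel columns grow to the right and rows downward; lengths in mm; the calibration is good to about 2 mm. A picture is of the moment at which its call begins. calibration takes no time and is no camera call.
- ctrl.finish_job(): hands the job in; it is judged then, once.
The state is a dict: "clock": time; "qpos": joint angles; "qd": joint speeds; "tau": joint torques, N m; "eef_pos": TCP position; "tool_rot": TCP orientation; "force": force on the tool from outside, world axes, zero at the start; "torque": the same for the moment, N m; "width": finger opening in mm; "gripper_force": force on a finger pad.
Only numpy, scipy, OpenCV 4.12 (cv2) and the standard library are available. Lean on these libraries where they do the work, as an engineer would, in place of code of your own. Each camera call takes 0.05 s, during which the arm holds its last target. There are 200 camera calls.

## Working session

There is one attempt and no reset: what is moved stays moved. The work goes in short steps, Python scripts to look and compute and a tool call to move; the robot and the scene stay as the last step left them, time stands still between calls to the robot, and variables do not carry over. Pictures are saved under pics/ and viewed, at most 16 in all, crops included, and the job is handed in when it is done.

Besides the shell and the picture viewer there is one more tool, called after ">>>" as name(argument=value, ...) on one line, values as JSON. carry_out: Moves the arm, as the interface text tells. Its arguments: {"type":"object","properties":{"deltas":{"type":"array"}},"required":["deltas"]}

```bash
mkdir -p pics; ls
python3 - <<'E'
from cell import ctrl
import cv2,numpy as np
for n in("scene","top"):
    cv2.imwrite(f"pics/{n}0.png",ctrl.get_image(n)[:,:,::-1])
    c=ctrl.calibration(n);print(n,c, -np.array(c["R"]).T@np.array(c["t"]))
print(ctrl.read_state(),ctrl.grip_depth)
E
```

```text
pics
scene {'mtx': array([[433.41479455,   0.        , 277.17696423],
       [  0.        , 433.41479455, 207.47295435],
       [  0.        ,   0.        ,   1.        ]]), 'distortion': array([-0.03834516,  0.        ,  0.        ,  0.        ,  0.        ]), 'R': array([[ 0.79921069,  0.60077281, -0.01828396],
       [ 0.30052515, -0.42576446, -0.85346896],
       [-0.5205256 ,  0.67660673, -0.52082284]]), 't': array([-541.41299466,    9.83870284, 1032.56944998])} [ 967.22511254 -369.18826169  536.28360874]
top {'mtx': array([[436.58825659,   0.        , 279.95233804],
       [  0.        , 436.58825659, 213.32364028],
       [  0.        ,   0.        ,   1.        ]]), 'distortion': array([-0.06949034,  0.        ,  0.        ,  0.        ,  0.        ]), 'R': array([[-0.05203737, -0.99863964,  0.00331389],
       [-0.96663784,  0.04953586, -0.25131154],
       [ 0.25080551, -0.01628092, -0.96790058]]), 't': array([288.20854418, 488.6495206 , 798.60092755])} [287.05121786 276.61276345 894.81447117]
{'clock': 0.1, 'qpos': array([-1.31981116,  0.62927689,  0.0384819 ,  1.5182796 , -0.02699356,
        0.99630119, -0.01999737]), 'qd': array([-0.00087279, -0.00198058,  0.00107738, -0.0022348 ,  0.0011356 ,
        0.0003853 ,  0.00182838]), 'tau': array([ 2.47608776e-03, -5.64539051e+01,  1.23028535e+00, -1.93975085e+01,
        1.12722165e-02,  5.40703477e-03, -2.98176566e-06]), 'eef_pos': array([202.30024383, 617.11826974, 230.46295208]), 'tool_rot': array([-3.13984722e+00,  4.64414233e-05,  2.82478334e+00]), 'force': array([ 0.54811723, -0.00306461,  0.28316643]), 'torque': array([ 0.04694724,  0.01760933, -0.005032  ]), 'gripper_force': 0.0, 'width': 85.66727307133534} 18.700000000000003
```

View pics/scene0.png

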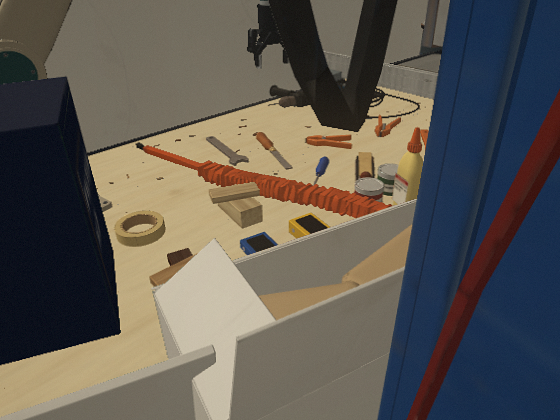

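View pics/top0.png

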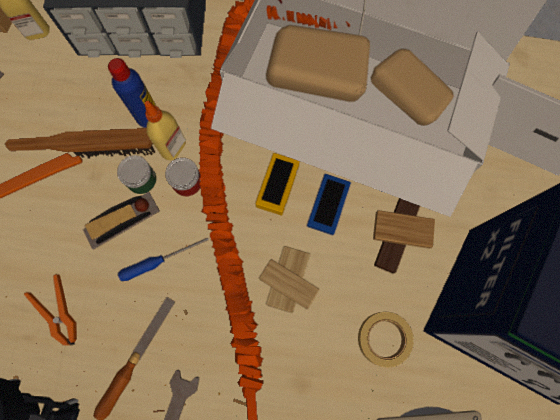

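```bash
cat > h.py <<'E'
from cell import ctrl
import cv2,numpy as np
def cast(n,px,z):
    c=ctrl.calibration(n);R=np.array(c["R"]);C=-R.T@np.array(c["t"])
    u=cv2.undistortPoints(np.array(px,float).reshape(-1,1,2),c["mtx"],c["distortion"]).reshape(-1,2)
    d=np.c_[u,np.ones(len(u))]@R
    return C+d*((z-C[2])/d[:,2])[:,None]
def proj(n,X):
    c=ctrl.calibration(n);return cv2.projectPoints(np.array(X,float).reshape(-1,1,3),cv2.Rodrigues(c["R"])[0],c["t"],c["mtx"],c["distortion"])[0].reshape(-1,2)
def crop(im,x0,x1,y0,y1,f,name):
    cv2.imwrite(name,cv2.resize(im[y0:y1,x0:x1,::-1],None,fx=f,fy=f,interpolation=cv2.INTER_CUBIC))
def rect(n,mask,z):
    """largest contour of mask cast on plane z -> centre, size, long-axis direction (deg)"""
    cs=cv2.findContours(mask.astype(np.uint8),cv2.RETR_EXTERNAL,cv2.CHAIN_APPROX_NONE)[0]
    k=max(cs,key=cv2.contourArea);P=cast(n,k.reshape(-1,2),z)[:,:2].astype(np.float32)
    b=cv2.boxPoints(cv2.minAreaRect(P));e=b[1]-b[0],b[2]-b[1]
    l=max(e,key=np.linalg.norm);a=np.degrees(np.arctan2(l[1],l[0]))%180
    return b.mean(0).round(1),sorted(np.linalg.norm(v).round(1) for v in e),a.round(1)
E
python3 - <<'E'
from h import *
im=cv2.imread("pics/top0.png")[:,:,::-1]
crop(im,240,450,140,320,3.3,"pics/c0.png")
print(cast("top",[(278,183),(328,205),(404,229),(288,279),(183,177),(140,268),(460,210),(214,125),(225,180),(240,300),(385,338)],20).round())
print(cast("top",[(450,215),(215,128),(480,160),(222,73)],0).round())
hsv=cv2.cvtColor(im,cv2.COLOR_RGB2HSV)
for x,y in [(265,205),(316,215),(404,229),(288,279),(300,255),(388,262),(412,205),(360,260)]: print((x,y),hsv[y,x])
E
```

```text
[[ 580.  263.   20.]
 [ 527.  161.   20.]
 [ 467.    8.   20.]
 [ 378.  253.   20.]
 [ 604.  463.   20.]
 [ 414.  550.   20.]
 [ 502. -117.   20.]
 [ 721.  396.   20.]
 [ 592.  374.   20.]
 [ 341.  350.   20.]
 [ 253.   71.   20.]]
[[ 497. -102.    0.]
 [ 724.  397.    0.]
 [ 619. -190.    0.]
 [ 863.  379.    0.]]
(265, 205) [ 21 255 171]
(316, 215) [147 135  17]
(404, 229) [ 15 148 122]
(288, 279) [ 17 132 135]
(300, 255) [ 15 127 130]
(388, 262) [ 11 165  51]
(412, 205) [  8 177  52]
(360, 260) [ 20  98 172]
```

View pics/c0.png

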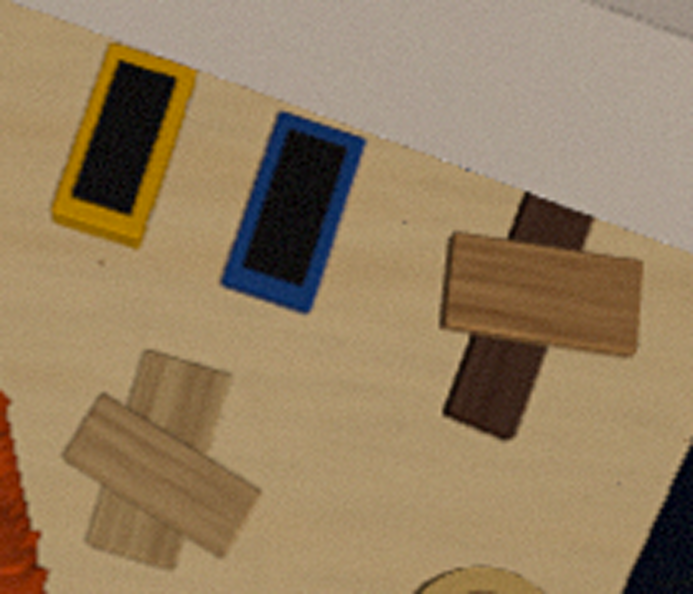

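Run:
```python
from h import *
im=cv2.imread("pics/top0.png")[:,:,::-1]
g=cv2.cvtColor(im,cv2.COLOR_RGB2HSV)
up=lambda P:(np.array(P,float)+.5)/3.3-.5+[240,140]
v=im.max(2)
for nm,(x0,x1,y0,y1),z in [("yel",(262,298,156,208),35),("blue",(312,348,176,230),24)]:
    m=np.zeros(v.shape,bool);m[y0:y1,x0:x1]=v[y0:y1,x0:x1]<45
    # sub-pixel: upscale
    f=cv2.resize(im[y0:y1,x0:x1].max(2),None,fx=4,fy=4,interpolation=cv2.INTER_LINEAR)
    M=f<48
    cs=cv2.findContours(M.astype(np.uint8),cv2.RETR_EXTERNAL,cv2.CHAIN_APPROX_NONE)[0]
    k=max(cs,key=cv2.contourArea).reshape(-1,2)
    P=cast("top",(k+.5)/4-.5+[x0,y0],z)[:,:2].astype(np.float32)
    r=cv2.minAreaRect(P);print(nm,r)
    b=cv2.boxPoints(r);e=max(b[1]-b[0],b[2]-b[1],key=np.linalg.norm);print(np.degrees(np.arctan2(e[1],e[0]))%180)
def q(nm,P,z):
    X=cast("top",up(P),z)[:,:2];print(nm,X.round(1).tolist(),"c",X.mean(0).round(1))
    for i in range(len(X)-1):
        d=X[i+1]-X[i];print("   ",np.linalg.norm(d).round(1),(np.degrees(np.arctan2(d[1],d[0]))%180).round(1))
q("birch",[(103,394),(262,490),(225,554),(66,452),(103,394)],61)
q("cream",[(145,350),(232,373),(176,566),(87,543),(145,350)],45)
q("ply",[(455,232),(642,260),(636,352),(445,326),(455,232)],38)
q("walnut",[(525,192),(592,215),(514,436),(446,409),(525,192)],20)
q("ytop",[(110,42),(197,70),(140,238),(54,212),(110,42)],32)
q("btop",[(281,110),(365,140),(309,309),(223,281),(281,110)],21)
# wall: base line and top edge
B=cast("top",[(214,130),(450,214)],0)[:,:2];d=B[1]-B[0];n=np.array([-d[1],d[0]])/np.linalg.norm(d)
print("wall base",B,"dir",np.degrees(np.arctan2(d[1],d[0]))%180)
for p in [(528,160),(575,263),(527,161),(467,8),(378,253)]: print(p,(np.array(p)-B[0])@n)
for z in range(0,200,20): print(z,((cast("top",[(222,73),(480,160)],z)[:,:2]-B[0])@n).round(),((cast("scene",[(250,258),(405,203)],z)[:,:2]-B[0])@n).round())
```

```text
yel ((579.669677734375, 264.3617858886719), (38.444602966308594, 94.08970642089844), 68.60181427001953)
158.60182
blue ((531.6469116210938, 158.6455078125), (39.652286529541016, 96.30642700195312), 68.01634216308594)
158.01636
birch [[413.3, 284.8], [353.1, 196.2], [318.2, 219.9], [380.7, 307.7], [413.3, 284.8]] c [375.7 258.7]
    107.1 55.8
    42.2 145.9
    107.8 54.5
    39.8 144.9
cream [[440.9, 258.6], [424.4, 207.5], [313.5, 247.5], [329.2, 298.3], [440.9, 258.6]] c [389.8 254.1]
    53.7 72.0
    117.9 160.2
    53.2 72.8
    118.6 160.4
ply [[506.0, 63.0], [482.2, -51.8], [425.0, -40.0], [447.4, 75.5], [506.0, 63.0]] c [473.3  21.9]
    117.2 78.3
    58.4 168.4
    117.6 79.0
    59.9 168.0
walnut [[534.6, 10.7], [517.2, -30.5], [380.4, 35.9], [399.2, 76.0], [534.6, 10.7]] c [473.2  20.6]
    44.7 67.2
    152.2 154.1
    44.3 64.8
    150.3 154.2
ytop [[644.8, 269.9], [622.8, 215.3], [513.7, 257.6], [533.1, 310.1], [644.8, 269.9]] c [591.8 264.6]
    58.9 68.0
    117.0 158.8
    56.0 69.7
    118.7 160.2
btop [[596.9, 162.2], [574.0, 110.0], [465.7, 155.1], [486.3, 207.2], [596.9, 162.2]] c [544.  159.4]
    57.1 66.3
    117.3 157.4
    56.0 68.5
    119.5 157.9
wall base [[ 718.73789095  398.85146534]
 [ 498.77648162 -102.2315053 ]] dir 66.29986927871164
(528, 160) -78.6450625289894
(575, 263) -77.00979991624394
(527, 161) -79.96267407103055
(467, 8) -73.40404518777194
(378, 253) -253.37565148714626
0 [140. 145.] [-94. -94.]
20 [130. 134.] [-70. -71.]
40 [119. 123.] [-47. -47.]
60 [108. 112.] [-23. -24.]
80 [ 97. 101.] [ 0. -0.]
100 [86. 90.] [24. 23.]
120 [75. 79.] [47. 47.]
140 [64. 68.] [71. 70.]
160 [53. 57.] [94. 94.]
180 [43. 46.] [118. 117.]
```

Run:
```python
from h import *
im=cv2.imread("pics/top0.png")[:,:,::-1]; s=cv2.imread("pics/scene0.png")[:,:,::-1]
crop(s,120,420,150,330,2.6,"pics/c1.png")
crop(im,200,500,50,240,2.6,"pics/c2.png")
```

```text
(no output)
```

View pics/c1.png

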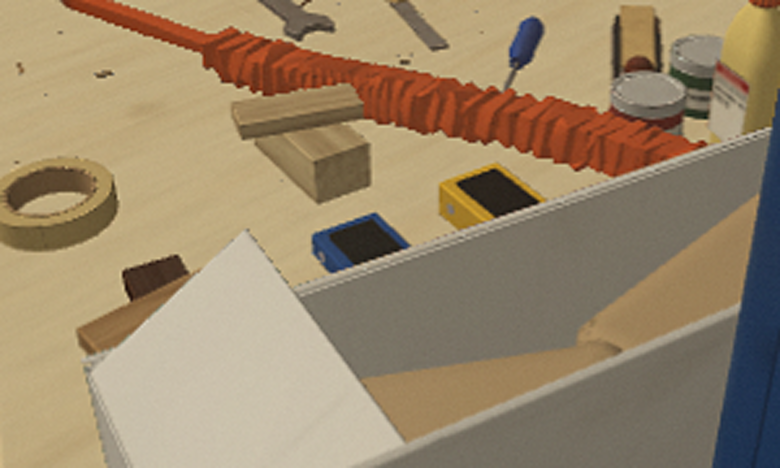

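View pics/c2.png

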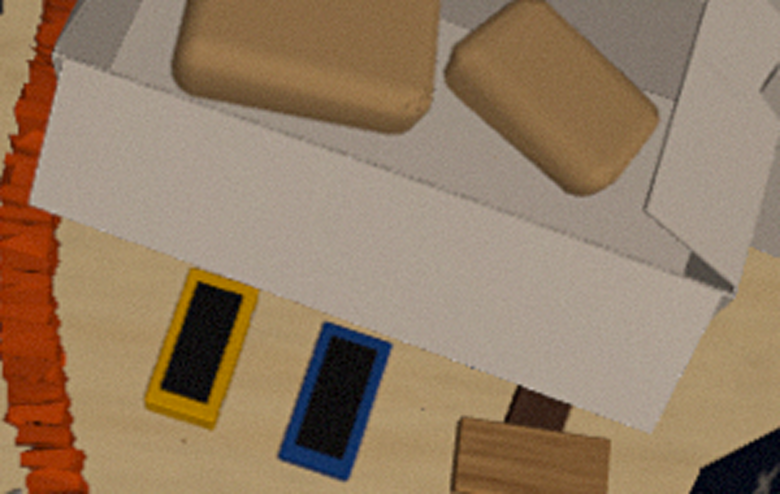

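Run:
```python
from h import *
u=lambda P:(np.array(P,float)+.5)/2.6-.5+[200,50]
T=u([(60,57),(735,291)]);L=u([(30,205),(655,431)])
B=cast("top",L,0)[:,:2];d=B[1]-B[0];n=np.array([-d[1],d[0]])/np.linalg.norm(d);d/=np.linalg.norm(d)
for z in (130,140,150):
    X=cast("top",T,z)[:,:2];print("T",z,np.linalg.norm(X[1]-X[0]).round(),((X-B[0])@d).round(),((X-B[0])@n).round())
for z in (0,20,30,40,60,80,100,120):
    X=cast("top",L,z)[:,:2];print("L",z,np.linalg.norm(X[1]-X[0]).round(),((X-B[0])@d).round(),((X-B[0])@n).round())
# riser, ply, walnut positions along n
for c in [(579.7,264.4),(531.6,158.6),(465.2,11.7),(460,22),(366,252)]: print(c,((np.array(c)-B[0])@n).round(),((np.array(c)-B[0])@d).round())
# walnut in scene: end corners (top face) from c1
s=lambda P:(np.array(P,float)+.5)/2.6-.5+[120,150]
print(cast("scene",s([(122,272),(180,257)]),20).round(1))
print("cream sc",cast("scene",s([(313,165),(369,141)]),45).round(1))
print("birch sc",cast("scene",s([(233,104),(362,86),(363,101),(241,122)]),61).round(1))
```

```text
T 130 534.0 [ 14. 549.] [72. 74.]
T 140 527.0 [ 18. 545.] [67. 68.]
T 150 520.0 [ 22. 542.] [61. 63.]
L 0 559.0 [  0. 559.] [ 0. -0.]
L 20 546.0 [  7. 553.] [-8. -8.]
L 30 540.0 [ 10. 550.] [-12. -12.]
L 40 534.0 [ 13. 547.] [-15. -15.]
L 60 521.0 [ 20. 541.] [-23. -23.]
L 80 509.0 [ 26. 535.] [-31. -31.]
L 100 496.0 [ 33. 529.] [-39. -39.]
L 120 484.0 [ 39. 523.] [-46. -46.]
(579.7, 264.4) -73.0 187.0
(531.6, 158.6) -74.0 303.0
(465.2, 11.7) -75.0 464.0
(460, 22) -84.0 457.0
(366, 252) -264.0 285.0
[[379.9  35.2  20. ]
 [401.8  74.2  20. ]]
cream sc [[425.4 204.7  45. ]
 [439.1 261.2  45. ]]
birch sc [[319.5 221.3  61. ]
 [391.2 312.   61. ]
 [409.4 290.8  61. ]
 [347.5 202.5  61. ]]
```

```bash
cat >> h.py <<'E'
def goal(x,y,z,yaw,st=None):
    """deltas from measured pose: turn about tool z (deg), then tool shifts (m) in the turned frame"""
    s=st or ctrl.read_state();p=np.array(s["eef_pos"]);y0=np.degrees(s["tool_rot"][2])
    t=(yaw-y0+180)%360-180;d=np.array([x,y,z])-p;a=np.radians(yaw)
    print("turn",round(-t,1),"shift",((d[0]*np.cos(a)+d[1]*np.sin(a))/1e3).round(4),((d[0]*np.sin(a)-d[1]*np.cos(a))/1e3).round(4),(-d[2]/1e3).round(4),"| pos",p.round(1),np.degrees(s["tool_rot"]).round(2),"w",round(s["width"],1),"F",np.round(s["force"],1),"t",round(s["clock"],2))
E
python3 - <<'E'
from h import *
b=cast("scene",[(118,332)],0)[0];print(b, cast("top",[(425,330),(470,205)],0).round())
for z in range(100,500,50): print(z,proj("scene",[b[0],b[1],z]).round())
goal(465.2,11.7,200,78.6)
E
```

```text
[ 453.40479965 -136.25003834    0.        ] [[ 262.  -17.    0.]
 [ 516. -150.    0.]]
100 [[104. 286.]]
150 [[ 96. 260.]]
200 [[ 88. 231.]]
250 [[ 78. 201.]]
300 [[ 69. 167.]]
350 [[ 58. 130.]]
400 [[46. 89.]]
450 [[34. 45.]]
turn 83.2 shift -0.5415 0.3774 0.0305 | pos [202.3 617.1 230.5] [-179.9     0.    161.85] w 85.7 F [ 0.5 -0.   0.3] t 0.1
```

>>> carry_out(deltas=[0,0,10.4,0,0,0,-1,0,0,10.4,0,0,0,-1,0,0,10.4,0,0,0,-1,0,0,10.4,0,0,0,-1,0,0,10.4,0,0,0,-1,0,0,10.4,0,0,0,-1,0,0,10.4,0,0,0,-1,0,0,10.4,0,0,0,-1,0,0,0,-0.049,0.0343,0,-1,0,0,0,-0.049,0.0343,0,-1,0,0,0,-0.049,0.0343,0,-1,0,0,0,-0.049,0.0343,0,-1])

```text
clock: 1.6
eef_pos: [298.8, 396.6, 231.1]
tool_rot: [3.141, 0.0, 1.373]
force: [0.3, -0.3, 0.2]
width: 85.6
gripper_force: 0.0
```

>>> carry_out(deltas=[0,0,0,-0.049,0.0343,0,-1,0,0,0,-0.049,0.0343,0,-1,0,0,0,-0.049,0.0343,0,-1,0,0,0,-0.049,0.0343,0,-1,0,0,0,-0.049,0.0343,0.01,-1,0,0,0,-0.049,0.0343,0.01,-1,0,0,0,-0.049,0.0343,0.01,-1,0,0,0,0,0,0,-1])

```text
clock: 2.6
eef_pos: [467.3, 9.0, 200.9]
tool_rot: [3.14, 0.003, 1.362]
force: [-1.1, -0.6, 0.7]
width: 85.4
gripper_force: 0.0
```

Run:
```python
from h import *
goal(465.2,11.7,19,78.6)
```

```text
turn -0.5 shift 0.0022 -0.0026 0.1819 | pos [467.3   9.  200.9] [1.7994e+02 1.6000e-01 7.8050e+01] w 85.4 F [-1.1 -0.6  0.7] t 2.6
```

>>> carry_out(deltas=[0,0,-0.5,0.0022,-0.0026,0.04,-1,0,0,0,0,0,0.04,-1,0,0,0,0,0,0.04,-1,0,0,0,0,0,0.02,-1,0,0,0,0,0,0,-1])

```text
clock: 3.22
eef_pos: [462.7, 18.5, 60.1]
tool_rot: [-3.138, 0.0, 1.382]
force: [-0.4, -0.1, -0.2]
width: 85.4
gripper_force: 0.0
```

Run:
```python
from h import *
goal(465.2,11.7,19,78.6)
im=ctrl.get_image("top");crop(im,330,480,150,290,4.5,"pics/c3.png")
```

```text
turn 0.6 shift -0.0062 0.0038 0.0411 | pos [462.7  18.5  60.1] [-1.7978e+02  2.0000e-02  7.9200e+01] w 85.4 F [-0.4 -0.1 -0.2] t 3.23
```

View pics/c3.png

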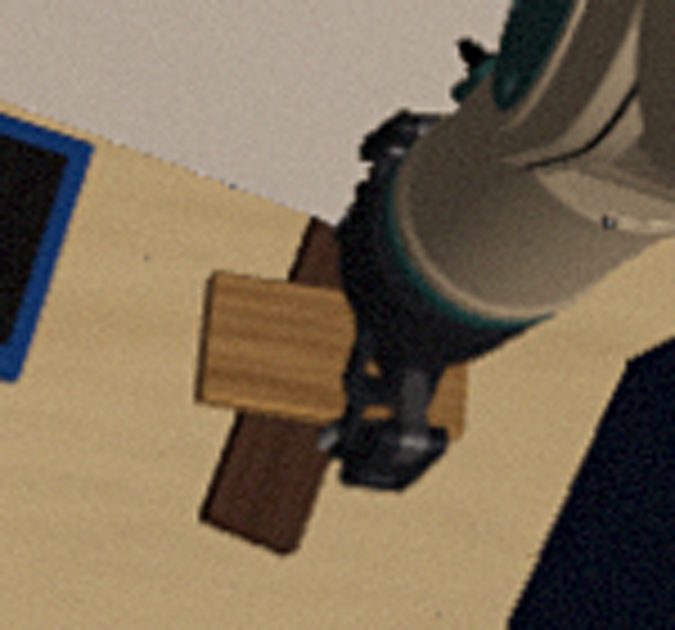

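>>> carry_out(deltas=[0,0,0.5,-0.0062,0.0038,0,-1,0,0,0,0,0,0,-1,0,0,0,0,0,0,-1,0,0,0,0,0,0,-1])

```text
clock: 3.78
eef_pos: [466.8, 11.0, 61.6]
tool_rot: [3.141, -0.0, 1.373]
force: [-0.7, 0.4, -0.5]
width: 85.5
gripper_force: 0.0
```

Run:
```python
from h import *
goal(465.2,11.7,19,78.6)
print(proj("top",[[413,28,75],[413,28,100],[465,11.7,38]]))
```

```text
turn 0.1 shift 0.0004 -0.0018 0.0426 | pos [466.8  11.   61.6] [ 1.7998e+02 -2.0000e-02  7.8660e+01] w 85.5 F [-0.7  0.4 -0.5] t 3.77
[[405.00925953 250.97969523]
 [408.77493138 248.71490189]
 [404.71809544 228.24526777]]
```

>>> carry_out(deltas=[0,0,0,0,-0.0018,0.012,-1,0,0,0,0,0,0.007,-1,0,0,0,0,0,0,-1,0,0,0,0,0,0,-1])

```text
clock: 4.28
eef_pos: [464.9, 11.0, 42.1]
tool_rot: [-3.141, 0.0, 1.372]
force: [-0.4, 0.0, -0.8]
width: 85.6
gripper_force: 0.0
```

Run:
```python
from h import *
goal(465.2,11.7,19,78.6)
a=ctrl.get_image("top")[170:290,340:480];b=ctrl.get_image("scene")[200:320,110:250]
r=lambda i:cv2.resize(i[:,:,::-1],None,fx=5,fy=5,interpolation=cv2.INTER_CUBIC)[:600]
i=np.hstack([cv2.resize(r(a),(400,343)),cv2.resize(r(b),(400,343))]);cv2.imwrite("pics/c4.png",i)
```

```text
turn 0.0 shift 0.0007 0.0002 0.0231 | pos [464.9  11.   42.1] [-1.7998e+02  1.0000e-02  7.8640e+01] w 85.6 F [-0.4  0.  -0.8] t 4.28
```

View pics/c4.png

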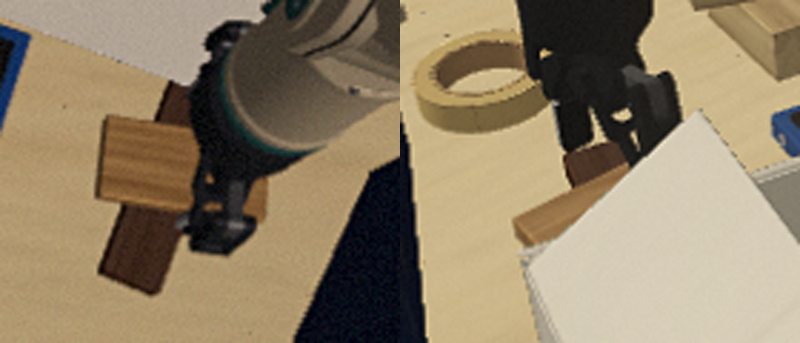

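Run:
```python
from h import *
print(proj("scene",[[423,19.6,55],[416,21,55],[423,19.6,45],[416,21,85]]))
print(proj("top",[[423,19.6,55],[409,22.5,85],[409,22.5,55]]))
```

```text
[[172.72897057 251.77098276]
 [170.76966247 250.0590749 ]
 [173.5107013  256.07989435]
 [168.34300746 236.82724035]]
[[405.75635709 247.42985841]
 [409.6055176  252.0217044 ]
 [405.15678658 254.56765771]]
```

>>> carry_out(deltas=[0,0,0,0.0007,0,0.012,-1,0,0,0,0,0,0.011,-1,0,0,0,0,0,0,-1,0,0,0,0,0,0,1,0,0,0,0,0,0,1,0,0,0,0,0,0,1,0,0,0,0,0,0,1,0,0,0,0,0,0,1])

```text
clock: 5.38
eef_pos: [465.2, 11.8, 19.9]
tool_rot: [3.141, -0.0, 1.372]
force: [-0.7, -0.4, 5.5]
width: 58.5
gripper_force: 64.9
```

Run:
```python
from h import *
s=ctrl.read_state();goal(465.2,11.7,19,78.6,s);print(s["gripper_force"])
```

```text
turn 0.0 shift -0.0001 0.0 0.0009 | pos [465.2  11.8  19.9] [ 1.7997e+02 -2.0000e-02  7.8630e+01] w 58.5 F [-0.7 -0.4  5.5] t 5.38
64.9322783946991
```

>>> carry_out(deltas=[0,0,0,0,0,-0.03,1,0,0,0,0,0,-0.04,1,0,0,0,0,0,-0.04,1,0,0,-10,0,0,0,1,0,0,-10,0,0,0,1,0,0,-10,0,0,0,1,0,0,-10,0,0,0,1,0,0,-10,0,0,0,1,0,0,-10,0,0,0,1,0,0,-10,0,0,0,1,0,0,-10,0,0,0,1,0,0,0,0,0,0,1])

```text
clock: 6.88
eef_pos: [465.0, 11.8, 129.3]
tool_rot: [3.141, -0.0, 2.767]
force: [0.5, 0.3, -0.9]
width: 58.5
gripper_force: 65.1
```

Run:
```python
from h import *
goal(579.3,264,110,158.8)
im=ctrl.get_image("top");crop(im,240,450,140,320,3.3,"pics/c5.png")
```

```text
turn -0.3 shift -0.0153 0.2765 0.0193 | pos [465.   11.8 129.3] [ 1.7998e+02 -1.0000e-02  1.5854e+02] w 58.5 F [ 0.5  0.3 -0.9] t 6.88
```

View pics/c5.png

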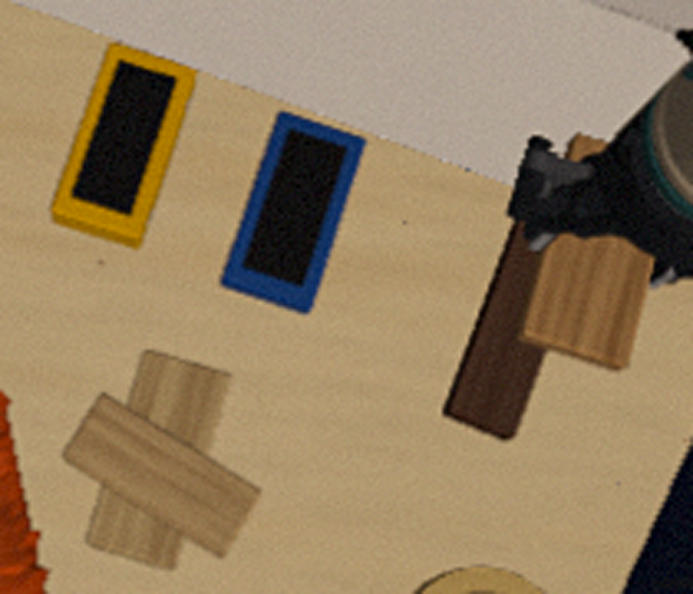

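>>> carry_out(deltas=[0,0,0,-0.003,0.05,0,1,0,0,0,-0.003,0.055,0,1,0,0,0,-0.003,0.06,0,1,0,0,0,-0.003,0.06,0,1,0,0,0,-0.003,0.0515,0.02,1,0,0,0,0,0,0.03,1,0,0,0,0,0,0,1,0,0,0,0,0,0,1])

```text
clock: 7.92
eef_pos: [580.1, 263.0, 80.0]
tool_rot: [-3.141, 0.001, 2.767]
force: [0.1, -0.3, -0.6]
width: 58.5
gripper_force: 65.0
```

Run:
```python
from h import *
up=lambda P:(np.array(P,float)+.5)/3.3-.5+[240,140]
print(cast("top",up([(525,336),(622,362)]),147).mean(0),"expect 409.2,33.8")
goal(579.3,264,38,158.8)
im=ctrl.get_image("top");crop(im,240,370,130,240,5.5,"pics/c6.png")
```

```text
[410.92643448  33.71176435 147.        ] expect 409.2,33.8
turn -0.3 shift 0.0011 0.0007 0.042 | pos [580.1 263.   80. ] [-1.7998e+02  4.0000e-02  1.5852e+02] w 58.5 F [ 0.1 -0.3 -0.6] t 7.92
```

View pics/c6.png

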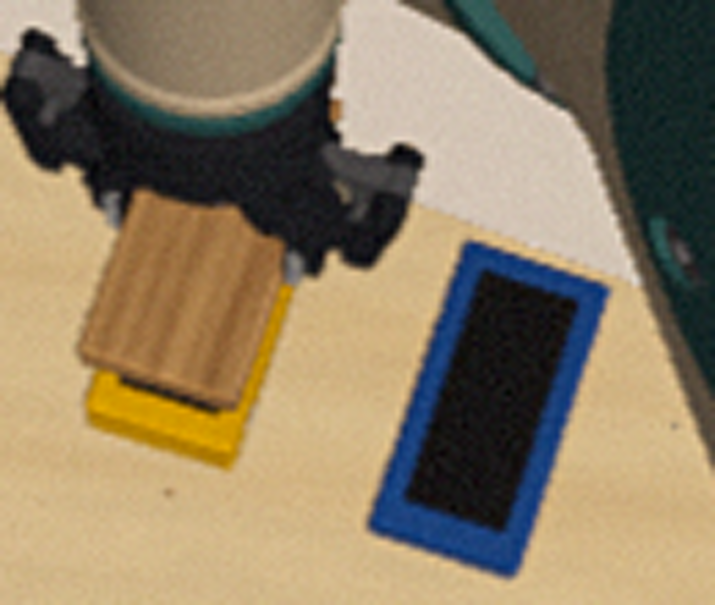

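Run:
```python
from h import *
up=lambda P:(np.array(P,float)+.5)/5.5-.5+[240,130]
print(cast("top",up([(80,351),(239,399)]),98).round(1))
print(cast("top",up([(90,405),(236,447)]),32).round(1))
print(cast("top",up([(88,416),(231,468)]),0).round(1))
print("edges yaw", )
```

```text
[[535.3 310.4  98. ]
 [515.1 256.2  98. ]]
[[534.5 310.2  32. ]
 [515.5 256.6  32. ]]
[[539.3 312.4   0. ]
 [515.8 258.3   0. ]]
edges yaw
```

>>> carry_out(deltas=[0,0,-0.3,0,0,0.02,1,0,0,0,0,0,0.015,1,0,0,0,0,0,0.007,1,0,0,0,0,0,0.001,1,0,0,0,0,0,0,1])

```text
clock: 8.6
eef_pos: [579.9, 264.0, 36.4]
tool_rot: [3.141, 0.0, 2.774]
force: [0.9, 0.4, -1.0]
width: 58.7
gripper_force: 65.1
```

>>> carry_out(deltas=[0,0,0,0,-0.0006,0.001,1,0,0,0,0,0,0,1,0,0,0,0,0,0,1])

```text
clock: 8.98
eef_pos: [579.6, 263.4, 35.5]
tool_rot: [3.141, 0.0, 2.774]
force: [0.1, -0.8, -1.4]
width: 58.3
gripper_force: 65.1
```

Release (open), rise.

>>> carry_out(deltas=[0,0,0,0,0,0.0005,1,0,0,0,0,0,0,-1,0,0,0,0,0,0,-1,0,0,0,0,0,0,-1,0,0,0,0,0,0,-1,0,0,0,0,0,-0.03,-1,0,0,0,0,0,-0.05,-1,0,0,0,0,0,-0.05,-1,0,0,0,0,0,0,-1])

```text
clock: 10.1
eef_pos: [582.5, 264.6, 169.5]
tool_rot: [3.135, 0.006, 2.774]
force: [-0.5, -0.3, -0.0]
width: 85.5
gripper_force: 0.0
```

Run:
```python
from h import *
goal(366.3,252.2,100,55.1)
goal(366.3,252.2,100,235.1)
```

```text
turn 103.8 shift -0.1339 -0.1702 0.0695 | pos [582.5 264.6 169.5] [179.62   0.36 158.94] w 85.5 F [-0.5 -0.3 -0. ] t 10.1
turn -76.2 shift 0.1339 0.1702 0.0695 | pos [582.5 264.6 169.5] [179.62   0.36 158.94] w 85.5 F [-0.5 -0.3 -0. ] t 10.1
```

>>> carry_out(deltas=[0,0,-9.6,0,0,0,-1,0,0,-9.6,0,0,0,-1,0,0,-9.5,0,0,0,-1,0,0,-9.5,0,0,0,-1,0,0,-9.5,0,0,0,-1,0,0,-9.5,0,0,0,-1,0,0,-9.5,0,0,0,-1,0,0,-9.5,0,0,0,-1,0,0,0,0.0335,0.0425,0,-1,0,0,0,0.0335,0.0425,0,-1,0,0,0,0.0335,0.0425,0.02,-1,0,0,0,0.0335,0.0425,0.02,-1])

```text
clock: 11.6
eef_pos: [361.5, 250.1, 124.1]
tool_rot: [3.141, 0.0, -2.18]
force: [-0.5, 0.2, -0.4]
width: 85.3
gripper_force: 0.0
```

>>> carry_out(deltas=[0,0,0,0,0,0.03,-1,0,0,0,0,0,0,-1,0,0,0,0,0,0,-1])

```text
clock: 11.98
eef_pos: [364.2, 250.9, 95.1]
tool_rot: [-3.142, 0.001, -2.18]
force: [0.2, 0.3, -0.1]
width: 85.5
gripper_force: 0.0
```

Run:
```python
from h import *
goal(366.3,252.2,45,235.1)
im=ctrl.get_image("top");crop(im,220,370,140,320,3.3,"pics/c7.png")
```

```text
turn 0.0 shift -0.0023 -0.001 0.0501 | pos [364.2 250.9  95.1] [-1.8000e+02  3.0000e-02 -1.2489e+02] w 85.5 F [ 0.2  0.3 -0.1] t 11.97
```

View pics/c7.png

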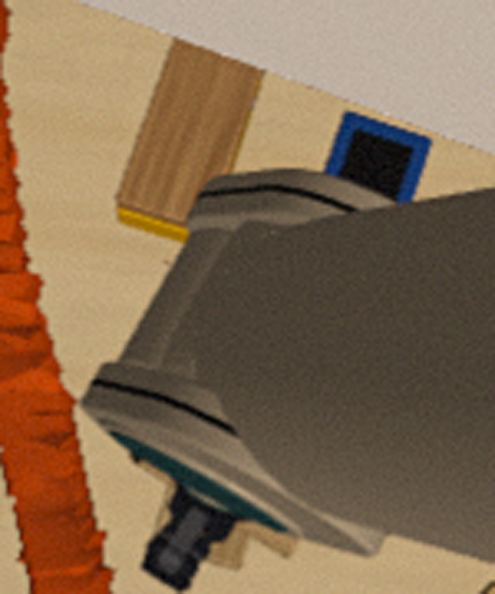

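>>> carry_out(deltas=[0,0,0,-0.0023,-0.001,0.02,-1,0,0,0,0,0,0.02,-1,0,0,0,0,0,0.01,-1,0,0,0,0,0,0,-1,0,0,0,0,0,0,1,0,0,0,0,0,0,1,0,0,0,0,0,0,1,0,0,0,0,0,0,1,0,0,0,0,0,0,1,0,0,0,0,0,0,1])

```text
clock: 13.28
eef_pos: [365.9, 252.1, 45.7]
tool_rot: [-3.141, 0.001, -2.179]
force: [-1.1, -1.0, 7.1]
width: 43.8
gripper_force: 61.1
```

Run:
```python
from h import *
goal(366.3,252.2,45,235.1)
```

```text
turn 0.1 shift -0.0003 -0.0003 0.0007 | pos [365.9 252.1  45.7] [-1.7997e+02  7.0000e-02 -1.2484e+02] w 43.8 F [-1.1 -1.   7.1] t 13.28
```

>>> carry_out(deltas=[0,0,0,0,0,-0.03,1,0,0,0,0,0,-0.04,1,0,0,0,0,0,-0.03,1,0,0,9.5,0,0,0,1,0,0,9.5,0,0,0,1,0,0,9.5,0,0,0,1,0,0,9.5,0,0,0,1,0,0,9.5,0,0,0,1,0,0,9.5,0,0,0,1,0,0,9.5,0,0,0,1,0,0,9.6,0,0,0,1,0,0,0,0,0,0,1])

```text
clock: 14.78
eef_pos: [365.4, 251.9, 145.0]
tool_rot: [3.142, 0.0, 2.778]
force: [0.2, -0.2, -1.1]
width: 43.7
gripper_force: 61.6
```

Run:
```python
from h import *
goal(579.8,263.5,100,158.9)
im=ctrl.get_image("top");crop(im,220,400,160,340,3.3,"pics/c8.png")
```

```text
turn 0.3 shift -0.1958 0.088 0.045 | pos [365.4 251.9 145. ] [1.8000e+02 2.0000e-02 1.5916e+02] w 43.7 F [ 0.2 -0.2 -1.1] t 14.78
```

View pics/c8.png

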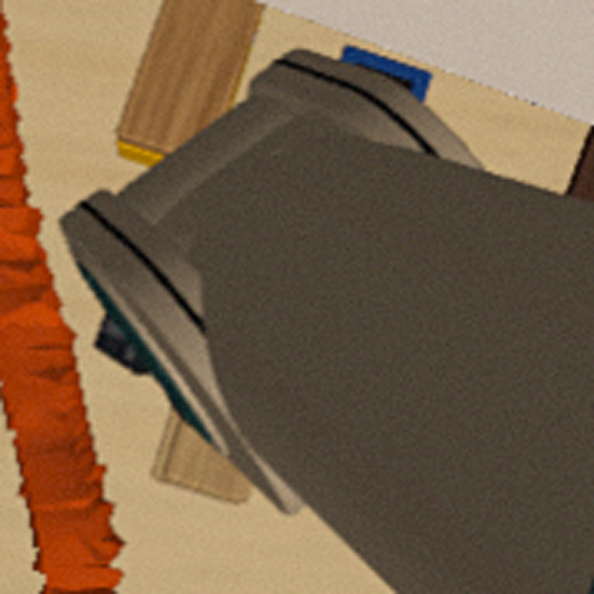

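>>> carry_out(deltas=[0,0,0.3,-0.049,0.022,0,1,0,0,0,-0.049,0.022,0,1,0,0,0,-0.049,0.022,0,1,0,0,0,-0.049,0.022,0.01,1,0,0,0,0,0,0.03,1,0,0,0,0,0,0.02,1,0,0,0,0,0,0,1,0,0,0,0,0,0,1])

```text
clock: 15.82
eef_pos: [580.6, 263.3, 85.6]
tool_rot: [3.141, 0.001, 2.772]
force: [-1.1, -0.0, 0.1]
width: 43.4
gripper_force: 61.6
```

Run:
```python
from h import *
goal(579.8,263.5,54,158.9)
im=ctrl.get_image("top");crop(im,240,345,130,230,6,"pics/c9.png")
```

```text
turn -0.1 shift 0.0008 -0.0001 0.0316 | pos [580.6 263.3  85.6] [1.7995e+02 3.0000e-02 1.5880e+02] w 43.4 F [-1.1 -0.   0.1] t 15.82
```

View pics/c9.png

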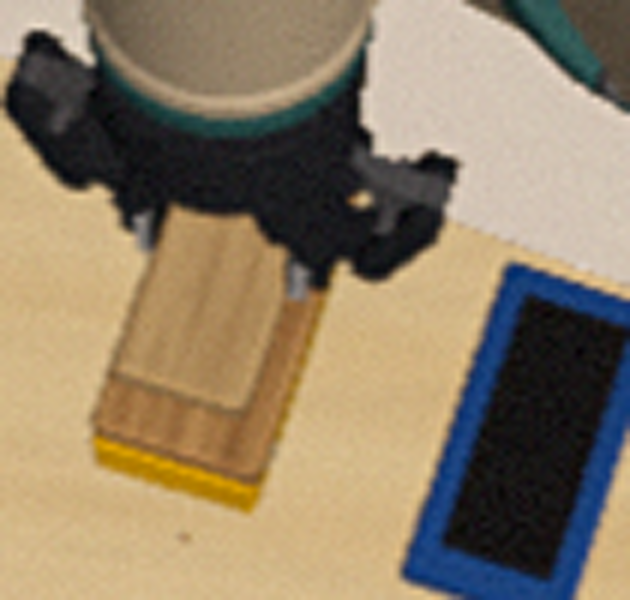

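Run:
```python
from h import *
up=lambda P:(np.array(P,float)+.5)/6-.5+[240,130]
b=cast("top",up([(112,372),(242,410)]),101)[:,:2];p=cast("top",up([(97,437),(258,483)]),35)[:,:2]
u=np.array([np.cos(np.radians(158.8)),np.sin(np.radians(158.8))]);w=np.array([u[1],-u[0]])
print(b,p,"birch len/wid",b.mean(0)@u,b.mean(0)@w,"ply",p.mean(0)@u,p.mean(0)@w, np.linalg.norm(b[0]-b[1]),np.linalg.norm(p[0]-p[1]))
im=cv2.imread("pics/c9.png");
for x,y0,y1 in((170,385,470),(200,390,480)): print(x,[(y,*im[y,x]) for y in range(y0,y1,5)])
```

```text
[[537.55725351 302.29101256]
 [522.89070573 261.75710764]] [[535.43436586 310.45380565]
 [516.39037816 256.43799338]] birch len/wid -392.3536066877684 454.67976242653947 ply -387.81962022693085 454.44619390570307 43.10574290628086 57.274614300285535
170 [(385, np.uint8(95), np.uint8(141), np.uint8(183)), (390, np.uint8(71), np.uint8(115), np.uint8(152)), (395, np.uint8(59), np.uint8(103), np.uint8(137)), (400, np.uint8(68), np.uint8(113), np.uint8(154)), (405, np.uint8(72), np.uint8(116), np.uint8(161)), (410, np.uint8(68), np.uint8(114), np.uint8(158)), (415, np.uint8(63), np.uint8(111), np.uint8(155)), (420, np.uint8(62), np.uint8(109), np.uint8(156)), (425, np.uint8(61), np.uint8(109), np.uint8(155)), (430, np.uint8(59), np.uint8(107), np.uint8(150)), (435, np.uint8(60), np.uint8(103), np.uint8(150)), (440, np.uint8(61), np.uint8(108), np.uint8(154)), (445, np.uint8(65), np.uint8(118), np.uint8(163)), (450, np.uint8(57), np.uint8(100), np.uint8(143)), (455, np.uint8(46), np.uint8(95), np.uint8(137)), (460, np.uint8(27), np.uint8(127), np.uint8(176)), (465, np.uint8(0), np.uint8(16
[... 240 characters left out ...]
nt8(80), np.uint8(126), np.uint8(171)), (415, np.uint8(82), np.uint8(133), np.uint8(180)), (420, np.uint8(78), np.uint8(129), np.uint8(173)), (425, np.uint8(76), np.uint8(127), np.uint8(170)), (430, np.uint8(76), np.uint8(127), np.uint8(173)), (435, np.uint8(73), np.uint8(122), np.uint8(169)), (440, np.uint8(76), np.uint8(129), np.uint8(173)), (445, np.uint8(70), np.uint8(118), np.uint8(164)), (450, np.uint8(73), np.uint8(120), np.uint8(167)), (455, np.uint8(76), np.uint8(125), np.uint8(174)), (460, np.uint8(67), np.uint8(111), np.uint8(158)), (465, np.uint8(42), np.uint8(94), np.uint8(136)), (470, np.uint8(15), np.uint8(132), np.uint8(184)), (475, np.uint8(2), np.uint8(160), np.uint8(219))]
```

>>> carry_out(deltas=[0,0,0,0,0,0.015,1,0,0,0,0,0,0.01,1,0,0,0,0,0,0.004,1,0,0,0,0,0,0.001,1,0,0,0,0,0,0,1,0,0,0,0,0,0,1])

```text
clock: 16.62
eef_pos: [580.4, 263.2, 55.1]
tool_rot: [3.141, 0.0, 2.771]
force: [0.2, -0.8, 0.1]
width: 43.2
gripper_force: 61.6
```

>>> carry_out(deltas=[0,0,0,0,0,0.001,1,0,0,0,0,0,0,1,0,0,0,0,0,0,-1,0,0,0,0,0,0,-1,0,0,0,0,0,0,-1,0,0,0,0,0,0,-1,0,0,0,0,0,-0.03,-1,0,0,0,0,0,-0.04,-1,0,0,0,0,0,-0.04,-1,0,0,0,0,0,0,-1,0,0,0,0,0,0,-1])

```text
clock: 18.0
eef_pos: [579.7, 263.0, 163.4]
tool_rot: [-3.141, -0.001, 2.771]
force: [-1.1, -0.3, -0.5]
width: 85.4
gripper_force: 0.0
```

Run:
```python
from h import *
goal(377,253,120,160.3)
```

```text
turn -1.5 shift 0.1874 -0.0777 0.0434 | pos [579.7 263.  163.4] [-1.7997e+02 -4.0000e-02  1.5875e+02] w 85.4 F [-1.1 -0.3 -0.5] t 18.0
```

>>> carry_out(deltas=[0,0,-1.5,0,0,0,-1,0,0,0,0.047,-0.0194,0,-1,0,0,0,0.047,-0.0194,0,-1,0,0,0,0.047,-0.0194,0,-1,0,0,0,0.0464,-0.0195,0.02,-1,0,0,0,0,0,0.04,-1,0,0,0,0,0,0.02,-1,0,0,0,0,0,0,-1,0,0,0,0,0,0,-1])

```text
clock: 19.12
eef_pos: [377.7, 253.3, 83.9]
tool_rot: [-3.142, -0.0, 2.797]
force: [-0.2, -0.2, -0.5]
width: 85.3
gripper_force: 0.0
```

Run:
```python
from h import *
goal(377,253,15,160.3)
```

```text
turn -0.0 shift 0.0006 -0.0005 0.0689 | pos [377.7 253.3  83.9] [-180.     -0.    160.26] w 85.3 F [-0.2 -0.2 -0.5] t 19.12
```

>>> carry_out(deltas=[0,0,0,0.0006,-0.0005,0.02,-1,0,0,0,0,0,0.02,-1,0,0,0,0,0,0.02,-1,0,0,0,0,0,0.008,-1,0,0,0,0,0,0,-1,0,0,0,0,0,0,1,0,0,0,0,0,0,1,0,0,0,0,0,0,1,0,0,0,0,0,0,1,0,0,0,0,0,0,1])

```text
clock: 20.38
eef_pos: [376.8, 254.1, 23.9]
tool_rot: [-3.139, -0.006, 2.796]
force: [-0.9, -0.8, 6.8]
width: 54.2
gripper_force: 63.2
```

Run:
```python
from h import *
goal(531.3,158.6,140,157.9)
```

```text
turn 2.3 shift -0.1791 -0.0304 -0.1161 | pos [376.8 254.1  23.9] [-179.86   -0.33  160.21] w 54.2 F [-0.9 -0.8  6.8] t 20.38
```

>>> carry_out(deltas=[0,0,0,0,0,-0.03,1,0,0,0,0,0,-0.04,1,0,0,2.3,0,0,-0.03,1,0,0,0,-0.045,-0.0076,0,1,0,0,0,-0.045,-0.0076,0,1,0,0,0,-0.045,-0.0076,0,1,0,0,0,-0.0441,-0.0076,0,1,0,0,0,0,0,0,1,0,0,0,0,0,0,1])

```text
clock: 21.5
eef_pos: [530.7, 158.5, 121.9]
tool_rot: [-3.137, -0.008, 2.756]
force: [0.2, 0.9, -1.1]
width: 53.9
gripper_force: 64.1
```

Run:
```python
from h import *
goal(531.3,158.6,70,157.9)
```

```text
turn 0.0 shift -0.0006 0.0003 0.0519 | pos [530.7 158.5 121.9] [-179.73   -0.43  157.9 ] w 53.9 F [ 0.2  0.9 -1.1] t 21.5
```

>>> carry_out(deltas=[0,0,0,-0.0003,0,0.02,1,0,0,0,0,0,0.02,1,0,0,0,0,0,0,1,0,0,0,0,0,0,1])

```text
clock: 22.0
eef_pos: [531.4, 159.0, 82.6]
tool_rot: [-3.138, -0.006, 2.757]
force: [-0.4, -0.7, -0.1]
width: 54.2
gripper_force: 64.0
```

Run:
```python
from h import *
goal(531.3,158.6,48,157.9)
im=ctrl.get_image("top");cv2.imwrite("pics/full10.png",im[:,:,::-1]);crop(im,245,365,140,240,6,"pics/c10.png")
```

```text
turn 0.1 shift -0.0 -0.0005 0.0346 | pos [531.4 159.   82.6] [-179.78   -0.34  157.98] w 54.2 F [-0.4 -0.7 -0.1] t 22.0
```

View pics/c10.png

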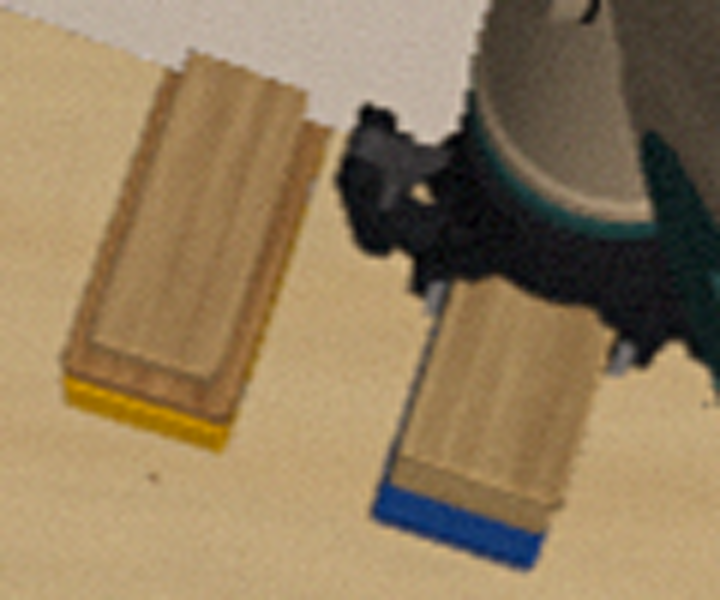

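Run:
```python
from h import *
u6=lambda P:(np.array(P,float)+.5)/5.5-.5+[240,130]
up=lambda P:(np.array(P,float)+.5)/6-.5+[245,140]
u=np.array([np.cos(np.radians(158)),np.sin(np.radians(158))]);w=np.array([u[1],-u[0]])
def r(n,P,z):
    X=cast("top",P,z)[:,:2];m=X.mean(0);print(n,X.round(1).tolist(),"u",(m@u).round(1),"w",(m@w).round(1),np.linalg.norm(X[0]-X[1]).round(1))
r("cream top",up([(402,458),(558,510)]),103.7)
r("cream bot",up([(388,482),(546,532)]),58.7)
r("blue bot c10",up([(373,517),(530,572)]),0)
r("blue bot c6",u6([(370,527),(517,577)]),0)
r("blue top far c6",u6([(468,240),(610,288)]),21)
c=np.array([531.65,158.65]);print("pad ctr u",c@u,"end",c@u+60,"w",c@w)
```

```text
cream top [[484.0, 204.5], [464.9, 157.2]] u -372.2 w 345.4 51.0
cream bot [[487.3, 205.5], [467.9, 155.0]] u -375.3 w 346.1 54.2
blue bot c10 [[489.1, 206.7], [466.6, 153.2]] u -375.6 w 345.8 58.0
blue bot c6 [[489.8, 206.4], [467.4, 151.7]] u -376.7 w 345.3 59.1
blue top far c6 [[596.4, 162.5], [574.2, 109.5]] u -491.7 w 345.4 57.5
pad ctr u -433.505960234998 end -373.505960234998 w 346.25731391659053
```

>>> carry_out(deltas=[0,0,0,0,0,0.015,1,0,0,0,0,0,0.012,1,0,0,0,0,0,0.005,1,0,0,0,0,0,0.001,1,0,0,0,0,0,0,1,0,0,0,0,0,0,1])

```text
clock: 22.8
eef_pos: [531.8, 158.3, 49.3]
tool_rot: [-3.138, -0.005, 2.756]
force: [0.3, 0.1, -1.4]
width: 53.7
gripper_force: 64.0
```

>>> carry_out(deltas=[0,0,0,0,0,0.001,1,0,0,0,0,0,0,1])

```text
clock: 23.05
eef_pos: [531.5, 158.4, 48.1]
tool_rot: [-3.137, -0.006, 2.756]
force: [0.3, -0.7, -1.2]
width: 53.7
gripper_force: 64.0
```

>>> carry_out(deltas=[0,0,0,0,0,0.0007,1,0,0,0,0,0,0,1])

```text
clock: 23.3
eef_pos: [531.5, 158.3, 48.0]
tool_rot: [-3.138, -0.006, 2.756]
force: [-1.1, -0.1, 4.6]
width: 54.1
gripper_force: 64.7
```

>>> carry_out(deltas=[0,0,0,0,0,0,-1,0,0,0,0,0,0,-1,0,0,0,0,0,0,-1,0,0,0,0,0,0,-1,0,0,0,0,0,-0.03,-1,0,0,0,0,0,-0.04,-1,0,0,0,0,0,-0.04,-1,0,0,0,0,0,0,-1,0,0,0,0,0,0,-1])

```text
clock: 24.42
eef_pos: [531.7, 158.6, 156.9]
tool_rot: [-3.137, -0.007, 2.757]
force: [0.4, -0.1, 0.3]
width: 85.3
gripper_force: 0.0
```

Run:
```python
from h import *
goal(461.4,21.1,80,154.2)
im=ctrl.get_image("top")
cv2.imwrite("pics/full11.png",im[:,:,::-1])
# walnut: dark brown mask
h=cv2.cvtColor(im,cv2.COLOR_RGB2HSV)
m=(h[...,0]<16)&(h[...,1]>110)&(h[...,2]<85)&(h[...,2]>25);m[:190]=0;m[290:]=0;m[:,:365]=0;m[:,430:]=0
m=cv2.morphologyEx(m.astype(np.uint8),cv2.MORPH_CLOSE,np.ones((3,3)))
print(rect("top",m,20),m.sum())
```

```text
turn 3.7 shift 0.0034 -0.1544 0.0769 | pos [531.7 158.6 156.9] [-179.74   -0.38  157.94] w 85.3 F [ 0.4 -0.1  0.3] t 24.43
(array([456. ,  24.8], dtype=float32), [np.float32(45.1), np.float32(153.7)], np.float32(153.7)) 1554
```

>>> carry_out(deltas=[-0.26,-0.38,3.9,0,0,0,-1,0,0,0,0.001,-0.051,0,-1,0,0,0,0.001,-0.051,0,-1,0,0,0,0.001,-0.051,0.02,-1,0,0,0,0,0,0.04,-1,0,0,0,0,0,0.03,-1,0,0,0,0,0,0.02,-1,0,0,0,0,0,0,-1,0,0,0,0,0,0,-1])

```text
clock: 25.6
eef_pos: [462.5, 22.0, 47.3]
tool_rot: [-3.141, 0.001, 2.688]
force: [0.9, 0.4, 0.2]
width: 85.4
gripper_force: 0.0
```

Run:
```python
from h import *
goal(460,22.3,2.5,154)
```

```text
turn 0.0 shift 0.0024 -0.0009 0.0448 | pos [462.5  22.   47.3] [-1.7998e+02  3.0000e-02  1.5401e+02] w 85.4 F [0.9 0.4 0.2] t 25.6
```

>>> carry_out(deltas=[0,0,0,0.0024,-0.0009,0.015,-1,0,0,0,0,0,0.015,-1,0,0,0,0,0,0.01,-1,0,0,0,0,0,0.004,-1,0,0,0,0,0,0,-1,0,0,0,0,0,0,-1])

```text
clock: 26.35
eef_pos: [460.6, 22.7, 4.0]
tool_rot: [3.141, 0.002, 2.689]
force: [0.8, -0.4, -0.1]
width: 85.3
gripper_force: 0.0
```

>>> carry_out(deltas=[0,0,0,0,0,0.001,-1,0,0,0,0,0,0,1,0,0,0,0,0,0,1,0,0,0,0,0,0,1,0,0,0,0,0,0,1,0,0,0,0,0,0,1,0,0,0,0,0,0,1])

```text
clock: 27.22
eef_pos: [460.1, 22.3, 2.7]
tool_rot: [3.141, 0.001, 2.688]
force: [-0.9, -0.5, 5.6]
width: 43.5
gripper_force: 61.8
```

>>> carry_out(deltas=[0,0,0,0,0,-0.005,1,0,0,0,0.015,0,0,1,0,0,0,0.02,0,0,1,0,0,0,0.015,0,0,1,0,0,0,0,0,-0.02,1,0,0,0,0,0,-0.05,1,0,0,0,0,0,-0.05,1,0,0,0,0,0,-0.03,1,0,0,0,0,0,0,1])

```text
clock: 28.35
eef_pos: [423.3, 45.7, 164.6]
tool_rot: [-3.139, -0.005, 2.687]
force: [-0.2, -0.0, -2.1]
width: 43.5
gripper_force: 61.8
```

>>> carry_out(deltas=[0,0,9.6,0,0,0,1,0,0,9.6,0,0,0,1,0,0,9.6,0,0,0,1,0,0,9.6,0,0,0,1,0,0,9.6,0,0,0,1,0,0,9.6,0,0,0,1,0,0,9.6,0,0,0,1,0,0,9.6,0,0,0,1,0,0,9.6,0,0,0,1,0,0,0,0,0,0,1])

```text
clock: 29.6
eef_pos: [421.1, 45.0, 161.7]
tool_rot: [-3.131, 0.007, 1.181]
force: [-0.2, 0.2, -1.3]
width: 43.7
gripper_force: 61.7
```

Run:
```python
from h import *
# target: midpoint of placed stacks (gripper release poses of birch and cream)
goal((580+531.5)/2,(263.3+158.5)/2,125,67.6)
```

```text
turn 0.0 shift 0.2047 0.0612 0.0367 | pos [421.1  45.  161.7] [-179.42    0.4    67.65] w 43.7 F [-0.2  0.2 -1.3] t 29.6
```

>>> carry_out(deltas=[0,0,0,0.0512,0.0153,0,1,0,0,0,0.0512,0.0153,0,1,0,0,0,0.0512,0.0153,0,1,0,0,0,0.0511,0.0153,0,1,-0.58,0.4,0,0,0,0.03,1,0,0,0,0,0,0.015,1,0,0,0,0,0,0,1,0,0,0,0,0,0,1])

```text
clock: 30.6
eef_pos: [556.4, 210.4, 117.1]
tool_rot: [3.139, -0.003, 1.179]
force: [0.8, -0.4, -1.5]
width: 43.7
gripper_force: 61.7
```

Run:
```python
from h import *
goal(555.7,210.9,73,67.6)
im=ctrl.get_image("top");cv2.imwrite("pics/full12.png",im[:,:,::-1]);crop(im,245,365,140,240,6,"pics/c12.png")
```

```text
turn -0.0 shift 0.0002 -0.0009 0.0441 | pos [556.4 210.4 117.1] [ 1.7988e+02 -1.4000e-01  6.7570e+01] w 43.7 F [ 0.8 -0.4 -1.5] t 30.6
```

View pics/c12.png

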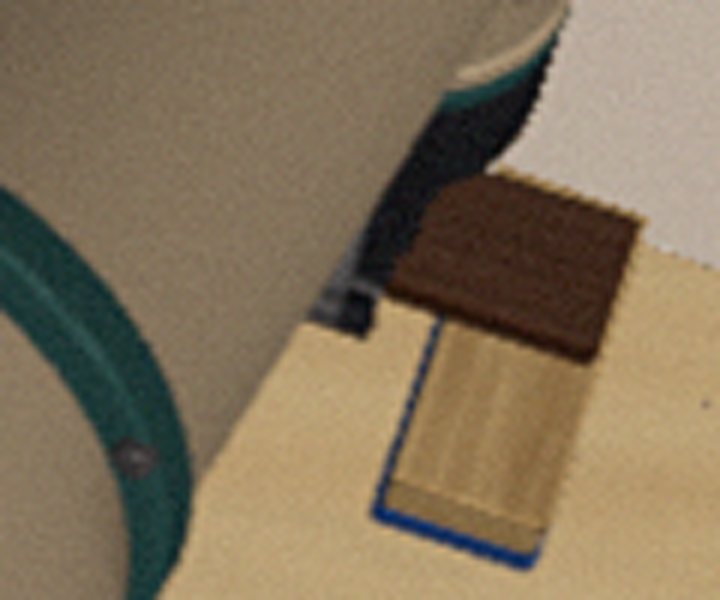

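Run:
```python
from h import *
up=lambda P:(np.array(P,float)+.5)/6-.5+[245,140]
X=cast("top",up([(641,221),(592,350)]),134.4)[:,:2];print(X,X.mean(0),np.linalg.norm(X[0]-X[1]))
X=cast("top",up([(641,221),(502,175)]),134.4)[:,:2];d=X[1]-X[0];print("far edge yaw",np.degrees(np.arctan2(d[1],d[0])))
X=cast("top",up([(592,350),(385,288)]),134.4)[:,:2];d=X[1]-X[0];print("near edge yaw",np.degrees(np.arctan2(d[1],d[0])))
a=np.radians(67.57);e=np.array([556.4,210.4])-80*np.array([np.cos(a),np.sin(a)]);print("expected end",e)
C=cast("top",up([(393,480),(545,530)]),69)[:,:2];print("cream near",C,C.mean(0),"+60->",C.mean(0)+60*np.array([np.cos(np.radians(-22)),np.sin(np.radians(-22))]))
```

```text
[[547.61375383 128.45241694]
 [507.12616073 147.27026924]] [527.36995728 137.86134309] 44.64702408769957
far edge yaw 67.67109892711369
near edge yaw 69.60056297805602
expected end [525.87564678 136.45228969]
cream near [[485.45280413 204.75498577]
 [466.3120511  156.75165074]] [475.88242762 180.75331826] +60-> [531.51345889 158.27692265]
```

>>> carry_out(deltas=[0,0,0,-0.0006,-0.0012,0.015,1,0,0,0,0,0,0.015,1,0,0,0,0,0,0.01,1,0,0,0,0,0,0.003,1,0,0,0,0,0,0,1,0,0,0,0,0,0,1])

```text
clock: 31.4
eef_pos: [555.1, 211.0, 73.7]
tool_rot: [3.14, -0.002, 1.18]
force: [-0.5, 0.1, -1.3]
width: 44.1
gripper_force: 61.8
```

>>> carry_out(deltas=[0,0,0,0,0,0.0015,1,0,0,0,0,0,0,1])

```text
clock: 31.65
eef_pos: [555.0, 211.1, 72.0]
tool_rot: [3.14, -0.002, 1.18]
force: [0.3, 0.2, -1.0]
width: 43.5
gripper_force: 61.8
```

>>> carry_out(deltas=[0,0,0,0,0,0.0006,1,0,0,0,0,0,0,1])

```text
clock: 31.9
eef_pos: [555.0, 211.0, 72.0]
tool_rot: [3.14, -0.003, 1.18]
force: [-1.5, -0.1, 5.6]
width: 43.7
gripper_force: 62.5
```

>>> carry_out(deltas=[0,0,0,0,0,0,-1,0,0,0,0,0,0,-1,0,0,0,0,0,0,-1,0,0,0,0,0,0,-1,0,0,0,0,0,-0.03,-1,0,0,0,0,0,-0.05,-1,0,0,0,0,0,-0.06,-1,0,0,0,0.04,-0.03,0,-1,0,0,0,0.05,-0.03,0,-1,0,0,0,0.05,-0.03,0,-1,0,0,0,0.05,-0.03,0,-1,0,0,0,0.05,-0.03,0,-1])

```text
clock: 33.4
eef_pos: [506.4, 491.8, 211.3]
tool_rot: [3.14, -0.002, 1.18]
force: [1.5, -0.2, 0.4]
width: 85.5
gripper_force: 0.0
```

Run:
```python
from h import *
goal(400,500,200,67)
im=ctrl.get_image("top");crop(im,245,365,140,240,6,"pics/c13.png")
s=ctrl.get_image("scene");a=cv2.imread("pics/c13.png");b=cv2.resize(s[150:290,200:360,::-1],None,fx=4,fy=4)
h=cv2.cvtColor(im,cv2.COLOR_RGB2HSV)
m=(h[...,2]<95)&(h[...,0]<16)&(h[...,1]>90);m[:150]=0;m[245:]=0;m[:,:250]=0;m[:,365:]=0
print(rect("top",m,89))
cv2.imwrite("pics/c14.png",cv2.resize(np.hstack([cv2.resize(a,(672,560)),b]),None,fx=.6,fy=.6))
```

```text
turn 0.6 shift -0.0341 -0.1011 0.0113 | pos [506.4 491.8 211.3] [ 1.7991e+02 -1.0000e-01  6.7630e+01] w 85.5 F [ 1.5 -0.2  0.4] t 33.4
(array([553.6, 212.2], dtype=float32), [np.float32(50.1), np.float32(160.1)], np.float32(67.6))
```

View pics/c14.png

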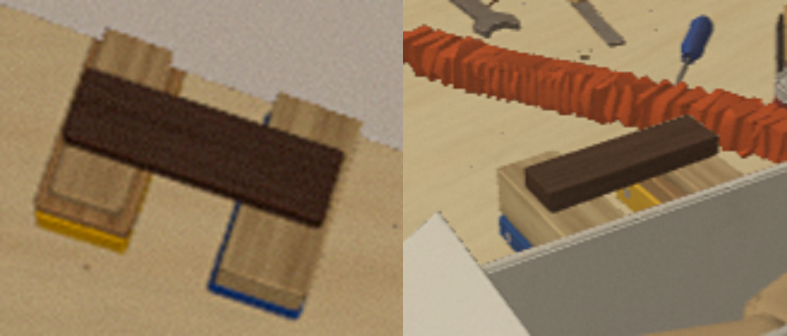

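The walnut strip lies square across the cream block and the birch. It measures 160 mm long at 67.6°, centred on about (555, 211), and nothing else has moved.

```bash
python3 -c "
from cell import ctrl
print(ctrl.finish_job())"
```

```text
the job is handed in; nothing more can be done
None
```

The job is handed in at about 33 s: both risers are packed to 69 mm, and the walnut strip lies level across the cream block and the birch, square and centred to within about 1–2 mm by my camera measurements.

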